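Wind a bottle tight in a capstan clamp

TASK

Stand the tallest of the three small reagent bottles upright on the bed of the bottle clamp, between its jaw and the V-shaped stop, and let go of it; then wind the jaw in by pushing the spokes of the capstan clockwise (seen from above), spoke after spoke past the guard, until the bottle sits in the V and is held with about 25 N, so that its cap could be unscrewed. Feel the load as you tighten: the glass cracks above 60 N. Leave the other two bottles standing where they are.

Things in the scene. Friction and masses are not known exactly. Their poses are not given: they have to be found in the camera images.
- clamp: Bottle clamp fixed to the table: aluminium bed plate 100 x 345 mm, 10 mm thick, with a rack-driven jaw. Origin: on the table top under the capstan's axis; z up. In its frame the bed runs from y = +65 to -280 mm; the jaw (54 mm high) closes toward -y, to a V stop. The jaw carries a black rubber-faced spring nose 36 mm wide that gives some millimetres under load. Gearbox under the capstan: 60 x 60 mm, 60 mm high.
- hub (a point): Point on the capstan's upright axis at the height of the spokes' centre lines, 82 mm above the table. The hub is steel, 40 mm across, its top 98 mm above the table. Four level spokes 90 degrees apart, 12 mm thick, end in black balls 20 mm thick, 86 mm from the axis.
- spoke_end (a point): Centre of the ball at the end of one of the four like spokes, 86 mm from the axis; it goes round with the capstan. From the start the capstan turns freely, against its brake alone, for 2 to 4.2 rad before the bottle is pressed into the V.
- capstan (a joint): Capstan angle, rad (-0.2 to 6); grows clockwise seen from above, closing the jaw 15 mm per rad. At value q one spoke points along the clamp's +x turned clockwise by q. A brake gives a steady drag of about 0.65 N m and keeps it where it is left (clamp loads up to 43 N; more bleeds off on release). Each 10 N of clamp load adds 0.15 N m while winding in.
- guard (a point): Middle of the grey sheet-metal guard roof over the capstan's side toward the clamp's +x. The guard spans 75 degrees to either side of +x, from 33 to 109 mm from the axis, on a grey rim and three posts; its top is 107 mm above the table. Fingers cannot follow a spoke under it; over the other 210 degrees the spokes are free from above.
- vstop: Aluminium stop on the bed, 51 mm above the table, with a 90 degree V open toward the jaw (its own +y); pinned at another place along the bed each time. Axes as the clamp's. Origin: on the bed's top (10 mm above the table), on the axis of the bottle when seated. A bottle set down 10 to 15 mm short of it (toward +y) clears the V and the jaw; the jaw then slides it home.
- tall_bottle: The bottle to clamp: the tallest of the three, brown, round, 34 mm in diameter, 71 mm high with its blue cap (cap 23 mm across, the top 12 mm). Origin: centre of its underside; z up. 60 to 110 g.
- white_bottle: Bystander: white bottle, 34 mm in diameter, 59 mm high, origin at the centre of its underside.
- short_bottle: Bystander: brown bottle with a black cap, 34 mm in diameter, 63 mm high, origin at the centre of its underside.

How it is judged:
On the way, in this order (a step that is already met when the one before it is completed fails the run):
1. the tall bottle stands on the clamp's bed between nose and stop, released and not yet clamped (z of tall_bottle in the frame of vstop between -0.004 and 0.004 m and angle between tall_bottle's own z axis and vertical below 0.1 rad and x of tall_bottle in the frame of vstop between -0.02 and 0.02 m and y of tall_bottle in the frame of vstop between -0.006 and 0.05 m and contact force between the fingers and tall_bottle below 0.1 N and contact force between clamp and tall_bottle below 4 N), for 0.1 s.
2. the robot winds the clamp so that the nose presses the bottle (contact force between clamp and tall_bottle above 8 N and contact force between any of the fingers, the arm and clamp above 2 N), for 0.1 s.
At the end, for the whole second after the job is handed in: The tall bottle stands upright on the bed, its axis within 6 mm of the seat in the V, pressed by the clamp with 10 to 50 N, capstan at rest; the other two bottles stand within 40 mm of where they were (z of tall_bottle in the frame of vstop between -0.004 and 0.004 m and angle between each of tall_bottle, white_bottle, short_bottle's own z axis and vertical below 0.1 rad and horizontal distance between tall_bottle and vstop below 0.006 m and contact force between clamp and tall_bottle between 10 and 50 N and velocity of joint capstan between -0.05 and 0.05 rad/s and distance of each of white_bottle, short_bottle from where it was at the start of the episode below 0.04 m); the robot touches nothing.
It fails at once if the bottle is pressed with more than 60 N and cracks (contact force between clamp and tall_bottle above 60 N).
It fails at once if another bottle is knocked over or pushed away (distance of white_bottle from where it was at the start of the episode above 0.04 m or angle between white_bottle's own z axis and vertical above 0.6 rad).
It fails at once if another bottle is knocked over or pushed away (distance of short_bottle from where it was at the start of the episode above 0.04 m or angle between short_bottle's own z axis and vertical above 0.6 rad).
It also fails if it takes over 72 s, if anything falls off the work surface, if the arm or the gripper's body presses on something with over 40 N, if the wrist force passes 120 N, or if a joint passes its speed limit or range.

ROBOT

A 6-joint arm with a two-finger parallel gripper is mounted at the origin on a cart in front of the work surface, level with it; the furniture and walls round the work are solid. World frame = base frame: x ahead of the robot, y to its left, z up, the work surface at z = 0. Lengths are in m, angles in rad, forces in N, time in s.
With the tool pointing down it reaches from about 0.325 to 0.9 m from the base axis. Payload 6.1 kg.
Tool frame: the origin (TCP) lies midway between the tips of the shut fingers; the grasp point (between the pads) lies 19 mm behind it; x points along the fingers, y is the direction in which the jaws open and shut, and the axes are right-handed (so a half turn about x gives the same grasp; the last joint's range is limited). The gripper opens to 85 mm and grips with 20 to 120 N. Pads are 22 mm wide; open, the fingers measure 114 mm over their backs; the gripper's body (76 mm by 85 mm) begins 54 mm behind the grasp point. The pads swing forward as they close: fully open they stand 13 mm farther back than shut.
Start: joints at [1.222, 0.22, 1.526, -0, 1.395, -0.126], TCP at [0.138, 0.61, 0.231] pointing down, gripper open.
Joint ranges: [-2.98, 2.98], [-0.91, 2.08], [0.09, 2.57], [-1.24, 4.39], [0.2, 2.65], [-2.68, 2.68]. Speed limits (rad/s): [2.57, 2.57, 3.01, 3.14, 3.14, 3.14].

INTERFACE

Orientations are given as [roll, pitch, yaw] about the fixed x, y, z axes, in that order (R = Rz(yaw) Ry(pitch) Rx(roll)).
In Python, from plant import movep, move_l, set_joints, gripper_to, hold, inverse_kinematics, observe, get_image, get_calibration, Unreachable, job_done gives the robot as it stands. Calls block until the motion is done:
- movep(position, orientation): joint-space move of the TCP to a pose.
- move_l(position, feed=0.15, rotation=None, max_force=None): straight line of the TCP; rotation=None keeps the orientation; feed is the mean speed in m/s. With max_force (N) it stops when the force on the tool has changed by that much, and returns True; else False.
- set_joints(angles): joint-space move.
- gripper_to(opening, f_grip=None): finger opening in m; f_grip is the grip in N (None keeps the last); returns when the fingers have stopped.
- hold(seconds).
- inverse_kinematics(position, orientation): joint angles nearest the present ones, or None.
- observe(): the state.
- get_image(name): name is "scene" or "top"; returns (picture, depth): 420x560x3 uint8, red, green, blue; 420x560 float32, m along the optical axis (not along the pixel's ray), 0 where there is no reading.
- get_calibration(name): a dict with "intrinsics" (3x3 intrinsics, pixels), "world_from_camera" (4x4, takes a point from camera to world coordinates). Camera axes: x right, y down, z forward; pixel columns grow to the right and rows downward; lengths in m; the calibration is good to about 2 mm. A picture is of the moment at which its call begins. get_calibration takes no time and is no camera call.
A pose or a line that the arm cannot do raises Unreachable and nothing moves.
- job_done(): hands the job in, once; it reports no verdict.
The state is a dict: "time_s": time; "q": joint angles; "joint_velocities": joint speeds; "joint_torque": joint torques, N m; "eef_pos": TCP position; "tcp_rot": TCP orientation; "ft_force": force on the tool from outside, world axes, zero at the start; "torque": the same for the moment, N m; "opening": finger opening in m.
Only numpy, scipy, OpenCV 4.12 (cv2) and the standard library are available. Lean on these libraries where they do the work, as an engineer would, in place of code of your own. Each camera call takes 0.05 s, during which the arm holds its last target.

## Working session

There is one attempt and no reset: what is moved stays moved. The work goes in short steps, each a Python script; the robot and the scene stay as the last script left them, time stands still between calls to the robot, and variables do not carry over. Pictures are saved under pics/ and viewed, and the job is handed in when it is done.

```bash
ls; mkdir -p pics; python3 - <<'E'
from plant import *
import cv2,numpy as np
print(observe())
for n in("scene","top"):
    p,d=get_image(n); cv2.imwrite(f"pics/{n}0.png",p[:,:,::-1]); np.save(f"pics/{n}0.npy",d); np.save(f"pics/{n}0rgb.npy",p)
    c=get_calibration(n); print(n,c)
E
```

```text
pics
{'time_s': 0.0, 'q': array([ 1.22191371e+00,  2.21200678e-01,  1.52758722e+00, -4.79269000e-05,
        1.39470166e+00, -1.26093364e-01]), 'joint_velocities': array([-0.00017054, -0.00091168,  0.00142352,  0.0011795 ,  0.00202881,
       -0.00056808]), 'joint_torque': array([-8.47602441e-04, -4.96890378e+01, -3.89400887e+01, -2.82822411e-04,
        1.10051158e-02, -1.25900826e-05]), 'eef_pos': array([0.13790489, 0.60898738, 0.23022765]), 'tcp_rot': array([-1.67202809,  1.56889884, -1.8948089 ]), 'ft_force': array([-0.37026194,  0.01424242,  0.2850446 ]), 'torque': array([0.01350175, 0.02366927, 0.01026234]), 'opening': 0.08559938889201048}
scene {'intrinsics': array([[503.92453984,   0.        , 274.93133425],
       [  0.        , 503.92453984, 222.2552113 ],
       [  0.        ,   0.        ,   1.        ]]), 'world_from_camera': array([[ 0.48183558, -0.67200538,  0.56235509, -0.0515161 ],
       [-0.87623388, -0.37461663,  0.30311146, -0.43954769],
       [ 0.00697503, -0.63880447, -0.76933751,  0.88550241],
       [ 0.        ,  0.        ,  0.        ,  1.        ]])}
top {'intrinsics': array([[523.50972788,   0.        , 281.35245782],
       [  0.        , 523.50972788, 213.46305843],
       [  0.        ,   0.        ,   1.        ]]), 'world_from_camera': array([[-1.24696682e-02, -9.89457091e-01,  1.44288503e-01,
         3.84591589e-01],
       [-9.99921993e-01,  1.24427805e-02, -1.08877738e-03,
        -1.24507652e-01],
       [-7.18051685e-04, -1.44290824e-01, -9.89535064e-01,
         1.08840066e+00],
       [ 0.00000000e+00,  0.00000000e+00,  0.00000000e+00,
         1.00000000e+00]])}
```

View pics/scene0.png

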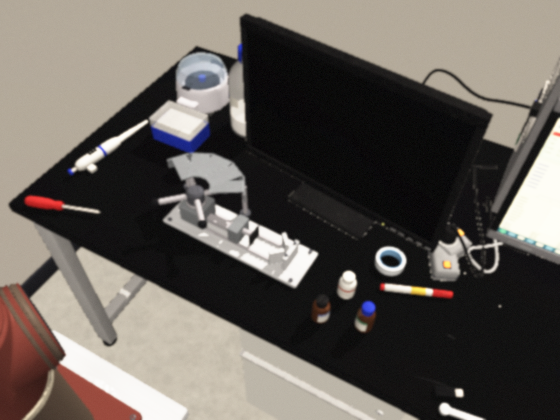

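View pics/top0.png

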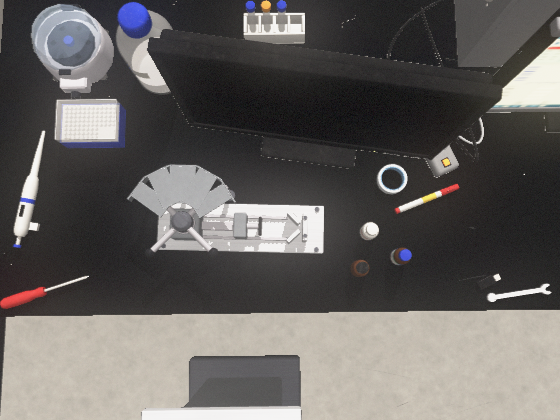

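```bash
python3 - <<'E'
import cv2,numpy as np
p=cv2.imread("pics/top0.png")
cv2.imwrite("pics/topz.png",cv2.resize(p[155:285,120:340],None,fx=3.6,fy=3.6,interpolation=cv2.INTER_CUBIC))
cv2.imwrite("pics/topb.png",cv2.resize(p[205:285,330:430],None,fx=6,fy=6,interpolation=cv2.INTER_CUBIC))
p=cv2.imread("pics/scene0.png")
cv2.imwrite("pics/scenez.png",cv2.resize(p[140:340,150:390],None,fx=3,fy=3,interpolation=cv2.INTER_CUBIC))
E
```

```text
(no output)
```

View pics/topz.png

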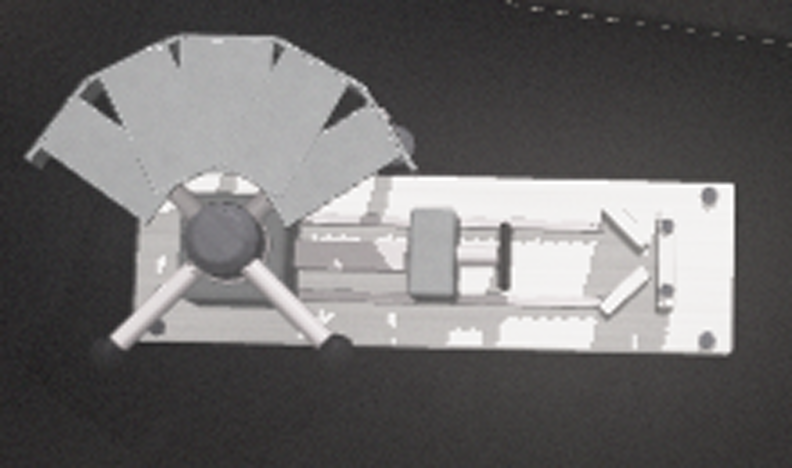

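View pics/topb.png

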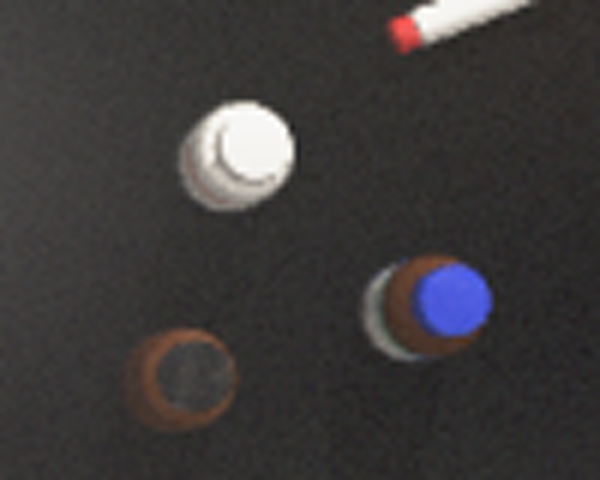

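View pics/scenez.png

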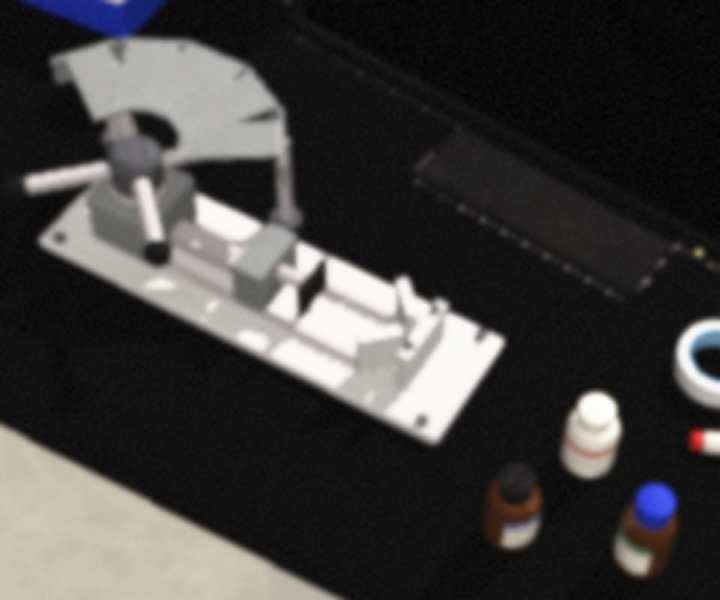

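```bash
cat > h.py <<'E'
import numpy as np,cv2
from plant import *
def ray(n,uv,z):
    c=get_calibration(n);K=c["intrinsics"];T=c["world_from_camera"]
    d=T[:3,:3]@np.linalg.solve(K,[uv[0],uv[1],1]);o=T[:3,3]
    return o+d*(z-o[2])/d[2]
def proj(n,P):
    c=get_calibration(n);K=c["intrinsics"];T=c["world_from_camera"]
    q=K@(T[:3,:3].T@(np.array(P)-T[:3,3]));return q[:2]/q[2]
E
python3 - <<'E'
from h import *
z=lambda u,v:((u+.5)/3.6-.5+120,(v+.5)/3.6-.5+155)
s=lambda u,v:((u+.5)/3-.5+150,(v+.5)/3-.5+140)
b=lambda u,v:((u+.5)/6-.5+330,(v+.5)/6-.5+205)
for nm,p,h in [("TR",(735,184),.01),("BR",(731,353),.01),("BL",(135,342),.01),("hub",(224,238),.098),("ballL",(107,350),.082),("ballR",(338,350),.082),("nose+",(510,222),.05),("nose-",(510,290),.05),("tip+",(603,209),.051),("apex+",(643,251),.051),("tip-",(603,316),.051),("apex-",(643,270),.051),("jawR",(458,250),.054)]:
    print(nm,ray("top",z(*p),h).round(4))
for nm,p,h in [("R",(505,340),.01),("BR",(434,443),.01),("BL",(40,242),.01),("hub",(135,153),.098),("ballR",(155,250),.082)]:
    print("scene",nm,ray("scene",s(*p),h).round(4))
# bottles: cap blobs
for n,p,zz in [("blue",(453,300),.071),("white",(257,147),.059),("black",(195,376),.063)]:
    print(n,ray("top",b(*p),zz).round(4))
for n,p,zz in [("blue",(656,502),.071),("white",(598,410),.059),("black",(517,482),.063)]:
    print("scene",n,ray("scene",s(*p),zz).round(4))
for n in("top","scene"):
    im=np.load(f"pics/{n}0rgb.npy").astype(int); d=np.load(f"pics/{n}0.npy")
    m=((im[...,2]>130)&(im[...,0]<90)).astype(np.uint8)
    k,l,st,ce=cv2.connectedComponentsWithStats(m)
    for i in range(1,k):
        if st[i,4]>20: print(n,ce[i],st[i,4],ray(n,ce[i],.071).round(4),ray(n,ce[i],.065).round(4), d[int(ce[i][1]),int(ce[i][0])])
E
```

```text
TR [ 0.557  -0.2145  0.01  ]
BR [ 0.4591 -0.2098  0.01  ]
BL [0.4697 0.1313 0.01  ]
hub [0.5173 0.0644 0.098 ]
ballL [0.4599 0.1291 0.082 ]
ballR [0.4584 0.0057 0.082 ]
nose+ [ 0.5308 -0.0854  0.05  ]
nose- [ 0.4928 -0.0852  0.05  ]
tip+ [ 0.5373 -0.1373  0.051 ]
apex+ [ 0.5134 -0.1591  0.051 ]
tip- [ 0.4776 -0.1364  0.051 ]
apex- [ 0.5029 -0.1589  0.051 ]
jawR [ 0.5149 -0.0567  0.054 ]
scene R [ 0.5582 -0.2169  0.01  ]
scene BR [ 0.4565 -0.2123  0.01  ]
scene BL [0.4702 0.1292 0.01  ]
scene hub [0.5175 0.0631 0.098 ]
scene ballR [0.46  0.009 0.082]
blue [ 0.4493 -0.3648  0.071 ]
white [ 0.5012 -0.3054  0.059 ]
black [ 0.4261 -0.2817  0.063 ]
scene blue [ 0.4496 -0.3673  0.071 ]
scene white [ 0.5026 -0.3071  0.059 ]
scene black [ 0.4255 -0.2848  0.063 ]
top [249.875      4.734375] 64 [ 0.9736 -0.0655  0.071 ] [ 0.9771 -0.0651  0.065 ] 0.0
top [281.125      4.265625] 64 [ 0.9738 -0.1307  0.071 ] [ 0.9773 -0.1307  0.065 ] 1.0383656
top [132.61516452  16.00143062] 699 [0.9516 0.1784 0.071 ] [0.955  0.1801 0.065 ] 0.9087577
top [ 26.85 199.95] 40 [0.5662 0.3759 0.071 ] [0.5673 0.3789 0.065 ] 1.0771961
top [405.36036036 254.61261261] 111 [ 0.4492 -0.3653  0.071 ] [ 0.4496 -0.3668  0.065 ] 1.0130445
scene [239.55555556  47.85185185] 27 [1.0782 0.2941 0.071 ] [1.0865 0.2995 0.065 ] 1.1798141
scene [174.09756098 139.38327526] 287 [0.6538 0.2212 0.071 ] [0.659  0.2261 0.065 ] 1.2846924
scene [368.19148936 307.15602837] 141 [ 0.4492 -0.3672  0.071 ] [ 0.4529 -0.3666  0.065 ] 0.93162143
```

```bash
python3 - <<'E'
import cv2,numpy as np
p=cv2.imread("pics/top0.png")
a=cv2.resize(p[208:250,280:318],None,fx=14,fy=14,interpolation=cv2.INTER_NEAREST)
cv2.imwrite("pics/v_top.png",a)
p=cv2.imread("pics/scene0.png")
cv2.imwrite("pics/v_scene.png",cv2.resize(p[228:275,260:310],None,fx=12,fy=12,interpolation=cv2.INTER_NEAREST))
E
```

```text
(no output)
```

View pics/v_top.png

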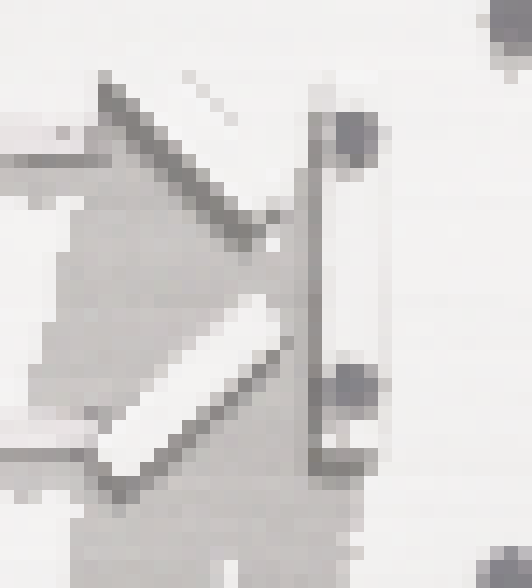

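View pics/v_scene.png

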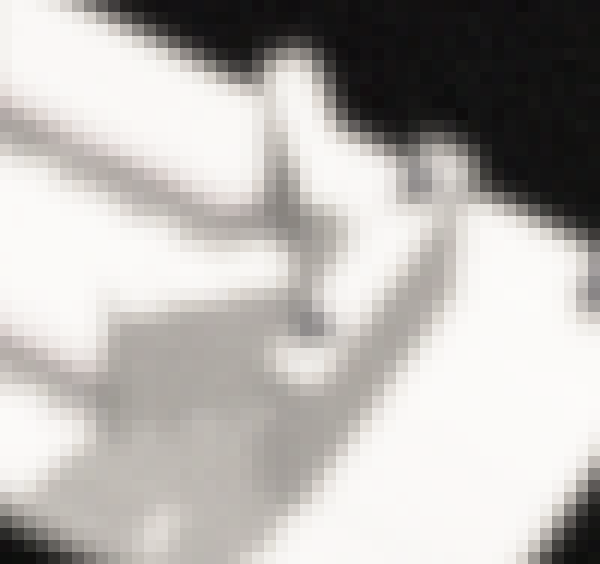

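```bash
python3 - <<'E'
from h import *
f=lambda u,v:(u/14-.5+280,v/14-.5+208)
U=[ray("top",f(*p),.051)[:2] for p in [(112,77),(252,210)]]
L=[ray("top",f(*p),.051)[:2] for p in [(98,428),(252,295)]]
B=[ray("top",f(*p),.01)[:2] for p in [(98,112),(238,252)]]
print(U,L,B)
def line(a,b): d=b-a; n=np.array([-d[1],d[0]])/np.hypot(*d); return n,n@a,np.degrees(np.arctan2(d[1],d[0]))
for A in (U,B):
    n1,c1,a1=line(*A);n2,c2,a2=line(*L)
    print(a1,a2)
    ap=np.linalg.solve([n1,n2],[c1,c2]); print("apex",ap)
    # enforce 45deg about yaw
    for yaw in (-.034,):
        R=np.array([[np.cos(yaw),-np.sin(yaw)],[np.sin(yaw),np.cos(yaw)]])
        o=np.array([.5173,.064]); m1=R.T@(np.mean(A,0)-o);m2=R.T@(np.mean(L,0)-o)
        # faces: y=yap+|x-x0|
        x0=(m1[0]-m1[1]+m2[0]+m2[1])/2; yap=m2[1]-(x0-m2[0])
        yap=m1[1]-(m1[0]-x0); print("clampframe apex",x0,yap,"seat y",yap+.02404, "world seat",o+R@np.array([0,yap+.02404]))
E
```

```text
[array([ 0.53664193, -0.13797226]), array([ 0.51721313, -0.15767396])] [array([ 0.48627261, -0.13526965]), array([ 0.50501013, -0.15746746])] [array([ 0.5374209 , -0.13634959]), array([ 0.51620727, -0.15680408])]
-134.60040052688015 -49.83177884634877
apex [ 0.51073206 -0.16424608]
clampframe apex 0.001358898011373691 -0.22683708285042548 seat y -0.20279708285042547 world seat [ 0.51040623 -0.13867988]
-136.04375481893388 -49.83177884634877
apex [ 0.50972562 -0.16305378]
clampframe apex 0.0006601759793563033 -0.22613836081840807 seat y -0.20209836081840807 world seat [ 0.51042998 -0.13798156]
```

```bash
cat >> h.py <<'E'
PI=np.pi
YAW=-0.034
HUB=np.array([.5173,.0638])
SEAT=np.array([.5105,-.1395])
def down(jx,jy):  # jaw direction
    return [np.arctan2(jx,jy),PI/2,0.]
def showforce():
    o=observe(); print(round(o["time_s"],2),o["eef_pos"].round(4),o["ft_force"].round(2),round(o["opening"],4)); return o
E
python3 - <<'E'
from h import *
B=np.array([.4493,-.366])
for s in (1,-1):
    o=down(s*np.cos(YAW),s*np.sin(YAW))
    for P in ([*B,.2],[*B,.017],[.511,-.122,.2],[.511,-.122,.027]):
        q=inverse_kinematics(P,o); print(s,None if q is None else np.round(q,2))
    for th in (225,200,180,160,130,110):
        t=np.radians(th); r=.058; j=np.array([np.cos(t),np.sin(t)]); P=HUB+r*j+.017*np.array([-j[1],j[0]])
        q=inverse_kinematics([*P,.068],down(*(s*j))); print(s,th,P.round(3),None if q is None else np.round(q,2))
E
```

```text
1 [-0.82  0.14  1.68  0.    1.32 -0.79]
1 [-0.82  0.36  1.79  0.    0.99 -0.79]
1 [-0.38  0.01  1.82  0.    1.32 -0.35]
1 [-0.38  0.23  1.93  0.    0.98 -0.35]
1 225 [0.488 0.011] [-0.14  0.08  2.01 -0.    1.05  2.22]
1 200 [0.469 0.028] None
1 180 [0.459 0.047] None
1 160 [0.457 0.068] None
1 130 [0.467 0.097] [ 0.04  0.06  2.04  0.    1.05 -2.23]
1 110 [0.481 0.112] [ 0.07  0.1   2.   -0.    1.05 -1.85]
-1 [-0.82  0.14  1.68  0.    1.32  2.36]
-1 [-0.82  0.36  1.79  0.    0.99  2.36]
-1 None
-1 None
-1 225 [0.488 0.011] [-0.14  0.08  2.01 -0.    1.05 -0.92]
-1 200 [0.469 0.028] [-0.11  0.04  2.06 -0.    1.04 -0.46]
-1 180 [0.459 0.047] [-0.07  0.02  2.08 -0.    1.04 -0.07]
-1 160 [0.457 0.068] [-0.02  0.02  2.08  0.    1.04  0.33]
-1 130 [0.467 0.097] [ 0.04  0.06  2.04 -0.    1.05  0.91]
-1 110 [0.481 0.112] [ 0.07  0.1   2.   -0.    1.05  1.29]
```

```bash
python3 - <<'E'
from h import *
B=np.array([.4493,-.366])
o=down(np.cos(YAW),np.sin(YAW))
movep([*B,.2],o)
gripper_to(.07)
move_l([*B,.10],feed=.2)
print(move_l([*B,.018],feed=.1,max_force=8)); showforce()
gripper_to(.025,f_grip=30); showforce()
move_l([*B,.04],feed=.1); showforce()
p,d=get_image("scene"); cv2.imwrite("pics/grip.png",p[150:400,200:500,::-1].repeat(2,0).repeat(2,1))
E
```

```text
False
5.59 [ 0.4498 -0.3665  0.0187] [-0.64 -0.09  0.39] 0.0698
6.02 [ 0.4497 -0.3665  0.0189] [-0.1   0.89  4.93] 0.0326
6.38 [ 0.4497 -0.3664  0.0406] [ 0.45 -0.13 -1.01] 0.0323
```

View pics/grip.png

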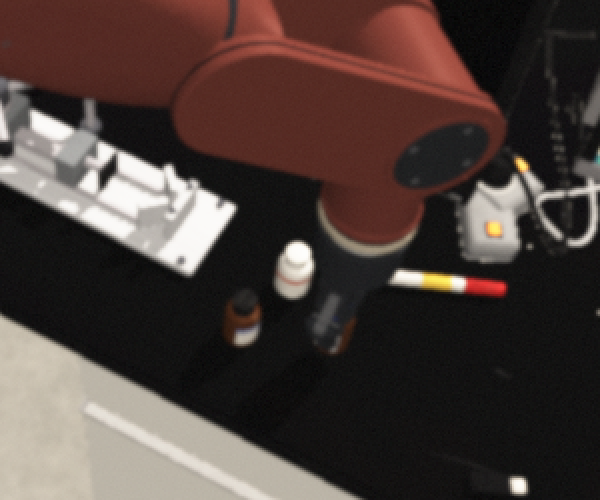

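```bash
python3 - <<'E'
from h import *
o=down(np.cos(YAW),np.sin(YAW))
T=SEAT+.017*np.array([-np.sin(YAW),np.cos(YAW)])
e=observe()["eef_pos"]
move_l([e[0],e[1],.19],feed=.25)
movep([*T,.19],o)
hold(.2); showforce()
move_l([*T,.045],feed=.15); hold(.2); showforce()
print(move_l([*T,.0265],feed=.03,max_force=3)); showforce()
p,d=get_image("scene"); cv2.imwrite("pics/place1.png",p[140:340,150:390,::-1].repeat(3,0).repeat(3,1))
E
```

```text
8.37 [ 0.5109 -0.1239  0.1899] [-0.61 -0.75 -0.8 ] 0.0331
9.68 [ 0.5118 -0.1228  0.046 ] [ 0.78 -0.46 -0.29] 0.0325
True
10.22 [ 0.5108 -0.1224  0.0288] [-1.06  1.6   4.51] 0.0326
```

View pics/place1.png

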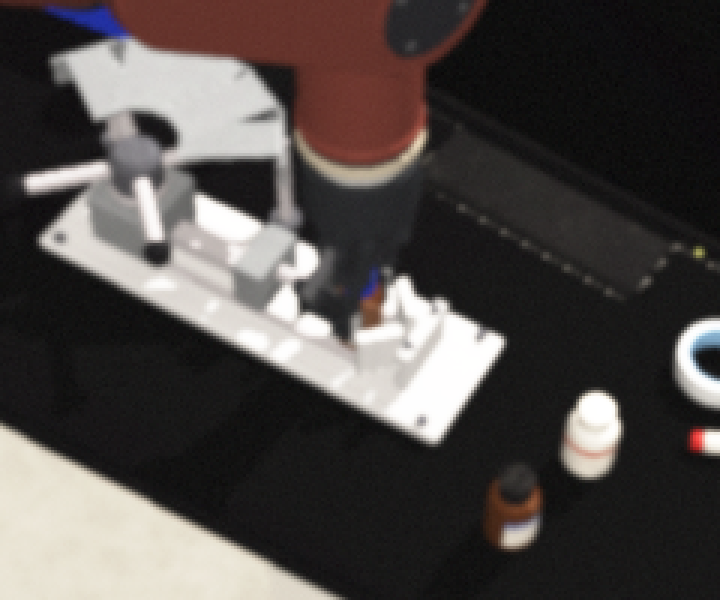

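```bash
python3 - <<'E'
from h import *
gripper_to(.048); e=showforce()["eef_pos"]
move_l([e[0],e[1],.2],feed=.2); showforce()
gripper_to(0.0,f_grip=60)
t=np.radians(245); j=np.array([np.cos(t),np.sin(t)]); P=HUB+.058*j+.018*np.array([-j[1],j[0]])
movep([*P,.2],down(*-j)); showforce()
for n,(a,b,c,d_) in (("top",(155,285,120,340)),("scene",(140,340,150,390))):
    p,d=get_image(n); cv2.imwrite(f"pics/{n}1full.png",p[:,:,::-1]); cv2.imwrite(f"pics/{n}1.png",cv2.resize(p[a:b,c:d_,::-1],None,fx=3,fy=3,interpolation=cv2.INTER_CUBIC))
    im=p.astype(int); m=((im[...,2]>130)&(im[...,0]<90)).astype(np.uint8)
    k,l,st,ce=cv2.connectedComponentsWithStats(m)
    for i in range(1,k):
        if st[i,4]>20:
            w=ray(n,ce[i],.081)
            if np.hypot(*(w[:2]-SEAT))<.06: print(n,ce[i],w.round(4))
E
```

```text
10.57 [ 0.51   -0.1221  0.028 ] [0.72 0.35 0.65] 0.0484
11.57 [ 0.5091 -0.1217  0.1985] [-0.93  0.43 -0.64] 0.048
12.98 [0.5092 0.0033 0.2001] [ 0.5   0.54 -0.19] 0.0003
scene [269.81132075 231.54716981] [ 0.5098 -0.1253  0.081 ]
```

View pics/top1.png

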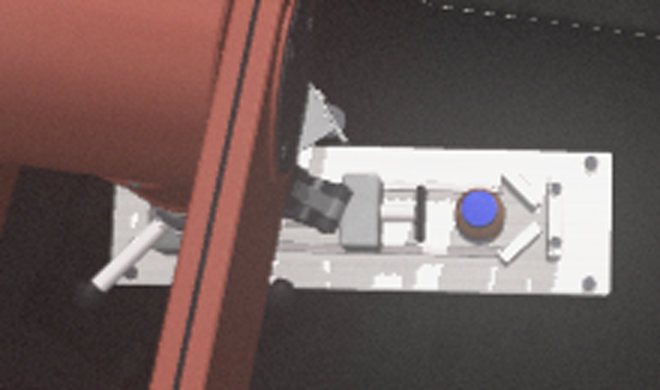

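View pics/scene1.png

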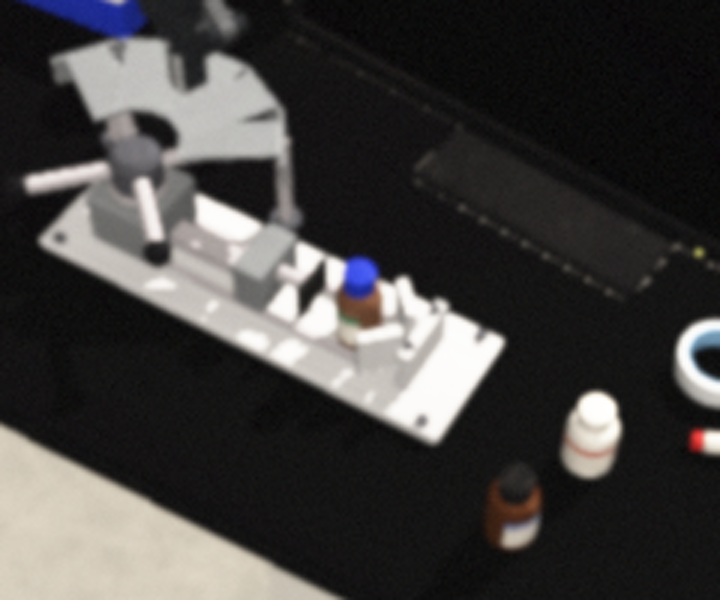

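```bash
cat >> h.py <<'E'
R0=.058;OFF=.0175
def fp(deg,off=OFF):
    t=np.radians(deg); j=np.array([np.cos(t),np.sin(t)]); tt=np.array([-j[1],j[0]])
    return HUB+R0*j+off*tt, down(*-j), j, tt
def step(deg,z=.068,feed=.08,**k):
    P,o,j,tt=fp(deg); r=move_l([*P,z],feed=feed,rotation=o,**k)
    s=observe(); f=s["ft_force"][:2]; d=s["eef_pos"][:2]-HUB
    ang=np.degrees(np.arctan2(*(d[::-1])))%360
    tz=f@tt*R0
    print(f"{deg:.1f} t={s['time_s']:.2f} Ft={f@tt:.2f} Fr={f@j:.2f} fz={s['ft_force'][2]:.2f} M={s['torque'].round(2)} effang={ang:.1f} r={np.hypot(*d):.4f}",r)
    return f@tt,s
E
python3 - <<'E'
from h import *
P,o,_,_=fp(237)
movep([*P,.15],o)
print(move_l([*P,.068],feed=.1,max_force=10)); showforce()
for a in (231,225,221,217,213): step(a)
E
```

```text
False
14.37 [0.5011 0.0055 0.0688] [-0.41 -0.03  0.47] -0.0001
231.0 t=14.62 Ft=1.20 Fr=0.19 fz=0.21 M=[ 0.03 -0.02  0.01] effang=248.3 r=0.0604 False
225.0 t=14.88 Ft=-0.96 Fr=0.73 fz=0.61 M=[-0.04 -0.05 -0.01] effang=242.2 r=0.0604 False
221.0 t=15.13 Ft=2.01 Fr=0.23 fz=0.16 M=[-0.21 -0.32  0.  ] effang=238.9 r=0.0603 False
217.0 t=15.38 Ft=6.09 Fr=-0.36 fz=-1.44 M=[-0.76 -0.67  0.04] effang=235.8 r=0.0605 False
213.0 t=15.63 Ft=6.85 Fr=-0.11 fz=-1.58 M=[-1.05 -0.71  0.06] effang=232.0 r=0.0606 False
```

```bash
python3 - <<'E'
from h import *
for a in range(203,112,-10):
    F,s=step(a)
    if F>16: break
p,d=get_image("scene"); cv2.imwrite("pics/s2.png",cv2.resize(p[140:340,150:390,::-1],None,fx=3,fy=3,interpolation=cv2.INTER_CUBIC))
E
```

```text
203.0 t=15.96 Ft=7.21 Fr=0.74 fz=1.20 M=[-1.07 -0.1   0.04] effang=221.4 r=0.0609 False
193.0 t=16.28 Ft=8.03 Fr=3.24 fz=2.33 M=[-1.23  0.31  0.11] effang=211.1 r=0.0613 False
183.0 t=16.61 Ft=7.57 Fr=3.18 fz=3.06 M=[-1.14  0.4   0.09] effang=201.1 r=0.0612 False
173.0 t=16.93 Ft=6.50 Fr=2.27 fz=3.78 M=[-1.02  0.47  0.07] effang=190.9 r=0.0613 False
163.0 t=17.26 Ft=6.70 Fr=0.72 fz=4.32 M=[-0.97  0.61  0.06] effang=180.9 r=0.0616 False
153.0 t=17.58 Ft=7.22 Fr=1.60 fz=3.98 M=[-0.86  0.77  0.03] effang=170.9 r=0.0618 False
143.0 t=17.91 Ft=6.74 Fr=1.06 fz=4.95 M=[-0.67  0.97  0.05] effang=161.1 r=0.0622 False
133.0 t=18.23 Ft=7.92 Fr=3.09 fz=4.37 M=[-0.47  1.13  0.06] effang=151.3 r=0.0625 False
123.0 t=18.56 Ft=7.27 Fr=2.82 fz=2.52 M=[-0.29  1.17  0.12] effang=141.8 r=0.0628 False
113.0 t=18.88 Ft=7.86 Fr=2.59 fz=1.88 M=[0.01 1.22 0.08] effang=132.2 r=0.0629 False
```

View pics/s2.png

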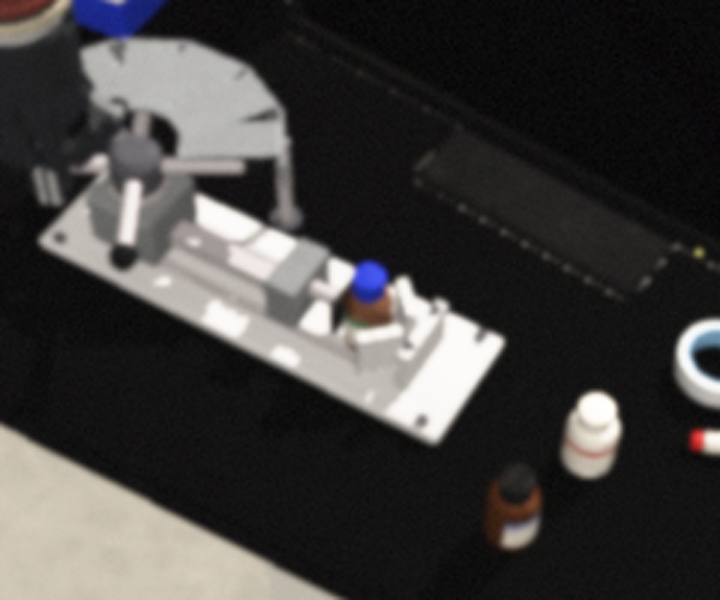

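```bash
python3 - <<'E'
from h import *
P,o,_,_=fp(113+8); move_l([*P,.068],feed=.08,rotation=o)
move_l([*P,.135],feed=.2)
P,o,_,_=fp(219); movep([*P,.135],o)
print(move_l([*P,.068],feed=.1,max_force=10)); showforce()
for a in (213,209,206,203,200,197,194,191): 
    F,s=step(a)
    if F>12: break
p,d=get_image("scene"); cv2.imwrite("pics/s3.png",cv2.resize(p[140:340,150:390,::-1],None,fx=3,fy=3,interpolation=cv2.INTER_CUBIC))
E
```

```text
False
22.18 [0.4837 0.0137 0.0685] [-0.33 -0.04  0.47] 0.0002
213.0 t=22.44 Ft=-0.43 Fr=1.25 fz=-0.44 M=[-0.05 -0.02  0.07] effang=230.3 r=0.0602 False
209.0 t=22.69 Ft=-0.42 Fr=0.16 fz=-0.37 M=[ 0.   -0.01  0.01] effang=226.1 r=0.0604 False
206.0 t=22.94 Ft=-0.45 Fr=0.85 fz=0.91 M=[-0.05 -0.03  0.01] effang=223.0 r=0.0605 False
203.0 t=23.19 Ft=4.87 Fr=-0.16 fz=-2.20 M=[-0.74 -0.31  0.02] effang=221.2 r=0.0606 False
200.0 t=23.44 Ft=7.61 Fr=0.21 fz=-2.15 M=[-1.2  -0.46  0.01] effang=218.8 r=0.0608 False
197.0 t=23.69 Ft=8.97 Fr=0.78 fz=-2.11 M=[-1.36 -0.27  0.04] effang=215.9 r=0.0610 False
194.0 t=23.94 Ft=9.77 Fr=1.02 fz=-0.98 M=[-1.4  -0.13  0.07] effang=212.9 r=0.0611 False
191.0 t=24.19 Ft=8.76 Fr=1.96 fz=0.69 M=[-1.42  0.01  0.08] effang=209.8 r=0.0612 False
```

View pics/s3.png

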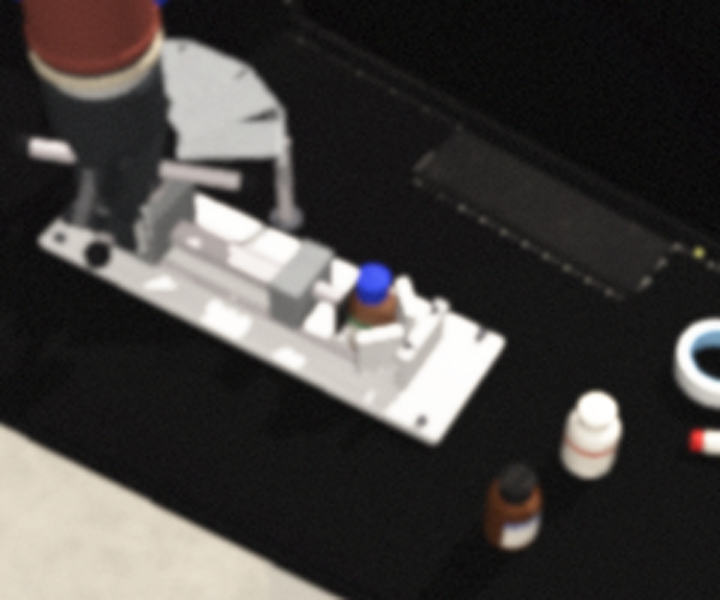

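```bash
cat >> h.py <<'E'
def tight(deg,feed=.03,settle=.15):
    P,o,j,tt=fp(deg); move_l([*P,.068],feed=feed,rotation=o)
    taus=[]
    for i in range(4):
        if i: hold(settle/3)
        s=observe(); f=s["ft_force"][:2]; d=s["eef_pos"][:2]-HUB
        taus.append((d[0]*f[1]-d[1]*f[0])+s["torque"][2])
    ang=np.degrees(np.arctan2(*(d[::-1])))%360
    print(f"{deg:.1f} t={s['time_s']:.2f} Ft={f@tt:.2f} Mz={s['torque'][2]:.2f} tau={np.round(taus,3)} mean {np.mean(taus):.3f} ang={ang:.1f}")
    return np.mean(taus),ang
E
python3 - <<'E'
from h import *
for a in (189,187,185,183,181,179,177,175,173,171,169,167,165):
    t,_=tight(a)
    if t>.85: break
p,d=get_image("scene"); cv2.imwrite("pics/s4.png",cv2.resize(p[140:340,150:390,::-1],None,fx=3,fy=3,interpolation=cv2.INTER_CUBIC))
E
```

```text
189.0 t=24.64 Ft=9.20 Mz=0.10 tau=[0.531 0.565 0.633 0.605] mean 0.584 ang=207.9
187.0 t=25.04 Ft=9.62 Mz=0.11 tau=[0.571 0.565 0.605 0.628] mean 0.592 ang=205.8
185.0 t=25.44 Ft=9.87 Mz=0.08 tau=[0.634 0.594 0.616 0.6  ] mean 0.611 ang=203.8
183.0 t=25.84 Ft=10.34 Mz=0.07 tau=[0.547 0.604 0.556 0.601] mean 0.577 ang=201.8
181.0 t=26.24 Ft=10.14 Mz=0.13 tau=[0.604 0.617 0.659 0.645] mean 0.631 ang=199.7
179.0 t=26.64 Ft=9.47 Mz=0.09 tau=[0.658 0.572 0.65  0.574] mean 0.614 ang=197.7
177.0 t=27.04 Ft=10.70 Mz=0.10 tau=[0.519 0.593 0.575 0.621] mean 0.577 ang=195.6
175.0 t=27.44 Ft=10.79 Mz=0.07 tau=[0.504 0.63  0.656 0.601] mean 0.598 ang=193.6
173.0 t=27.84 Ft=10.55 Mz=0.09 tau=[0.708 0.587 0.706 0.615] mean 0.654 ang=191.6
171.0 t=28.24 Ft=10.00 Mz=0.09 tau=[0.581 0.609 0.586 0.594] mean 0.592 ang=189.6
169.0 t=28.64 Ft=9.95 Mz=0.03 tau=[0.599 0.577 0.56  0.542] mean 0.570 ang=187.5
167.0 t=29.04 Ft=11.44 Mz=0.12 tau=[0.645 0.607 0.606 0.717] mean 0.644 ang=185.6
165.0 t=29.44 Ft=10.84 Mz=0.10 tau=[0.626 0.668 0.667 0.661] mean 0.655 ang=183.7
```

View pics/s4.png

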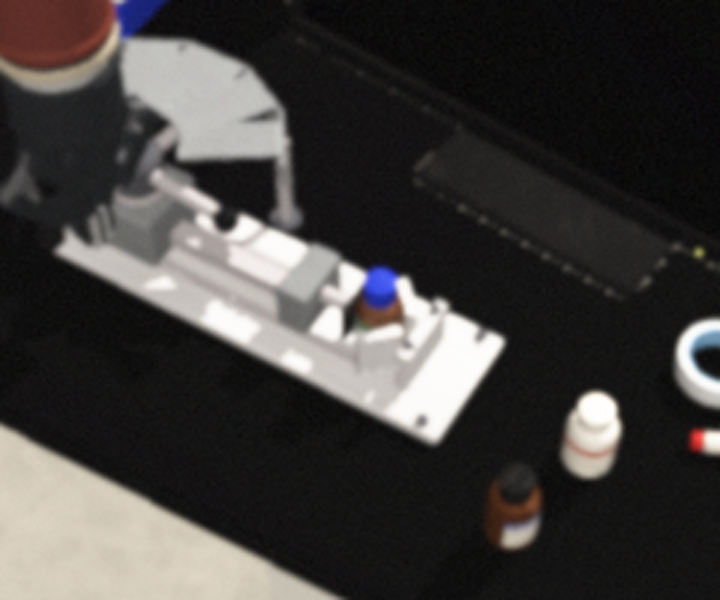

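```bash
cat >> h.py <<'E'
def cap():
    p,d=get_image("scene"); im=p.astype(int); m=((im[...,2]>130)&(im[...,0]<90)).astype(np.uint8)
    m[:200]=0; m[:,:230]=0; m[280:]=0
    y,x=np.nonzero(m); 
    if len(x): print("   cap",len(x),ray("scene",(x.mean(),y.mean()),.081).round(4)[:2])
E
python3 - <<'E'
from h import *
cap()
for a in (163,161,159.5,158,156.5,155,153.5,152,150.5):
    t,_=tight(a);cap()
    if t>.83: break
E
```

```text
cap 116 [ 0.5152 -0.1606]
163.0 t=29.94 Ft=11.46 Mz=0.11 tau=[0.685 0.641 0.676 0.699] mean 0.675 ang=181.7
   cap 115 [ 0.516  -0.1627]
161.0 t=30.39 Ft=12.41 Mz=0.11 tau=[0.679 0.787 0.731 0.77 ] mean 0.742 ang=179.8
   cap 117 [ 0.5175 -0.1684]
159.5 t=30.84 Ft=13.33 Mz=0.15 tau=[0.752 0.775 0.78  0.841] mean 0.787 ang=178.5
   cap 115 [ 0.5173 -0.1668]
158.0 t=31.29 Ft=13.38 Mz=0.07 tau=[0.781 0.802 0.823 0.782] mean 0.797 ang=177.1
   cap 117 [ 0.5175 -0.1683]
156.5 t=31.74 Ft=14.37 Mz=0.11 tau=[0.802 0.878 0.852 0.864] mean 0.849 ang=175.7
   cap 116 [ 0.5176 -0.1684]
```

```bash
python3 - <<'E'
from h import *
p,d=get_image("scene"); im=p.astype(int); m=((im[...,2]>130)&(im[...,0]<90)).astype(np.uint8)
k,l,st,ce=cv2.connectedComponentsWithStats(m)
for i in range(1,k):
    if st[i,4]>5: print(ce[i].round(1),st[i], ray("scene",ce[i],.081).round(4))
cv2.imwrite("pics/s5.png",cv2.resize(p[200:280,240:330,::-1],None,fx=6,fy=6,interpolation=cv2.INTER_CUBIC))
p,d=get_image("top"); im=p.astype(int); m=((im[...,2]>130)&(im[...,0]<90)).astype(np.uint8)
k,l,st,ce=cv2.connectedComponentsWithStats(m)
for i in range(1,k):
    if st[i,4]>5: print(ce[i].round(1),st[i], ray("top",ce[i],.081).round(4))
cv2.imwrite("pics/t5.png",cv2.resize(p[155:285,120:340,::-1],None,fx=3.6,fy=3.6,interpolation=cv2.INTER_CUBIC))
E
```

```text
[239.4  48.8] [238  44   4  12  32] [1.0597 0.2827 0.081 ]
[189.7 144.5] [185 131  17  22  71] [0.6484 0.1699 0.081 ]
[ 69.7 171.2] [ 68 169   5   5  13] [0.4422 0.3541 0.081 ]
[276.5 234.9] [271 229  11  13 101] [ 0.5089 -0.1414  0.081 ]
[250.    4.8] [246   1   9   9  66] [ 0.9676 -0.0663  0.081 ]
[281.1   4.5] [277   0   9   9  62] [ 0.9676 -0.1305  0.081 ]
[132.6  16.2] [118   2  31  30 699] [0.9457 0.1754 0.081 ]
[119. 125.] [119 122   1   7   7] [0.7138 0.1959 0.081 ]
[101. 142.] [ 93 142  17   1  17] [0.6793 0.2305 0.081 ]
[ 27.3 200. ] [ 20 198  15   5  39] [0.5643 0.3701 0.081 ]
[ 16.6 245.7] [ 13 244   8   4  18] [0.4751 0.3856 0.081 ]
```

View pics/s5.png

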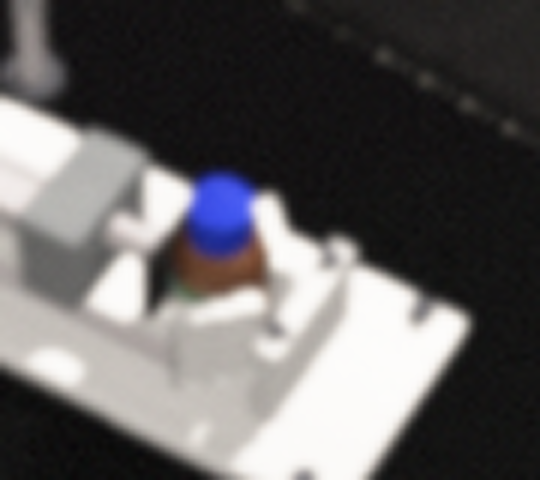

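View pics/t5.png

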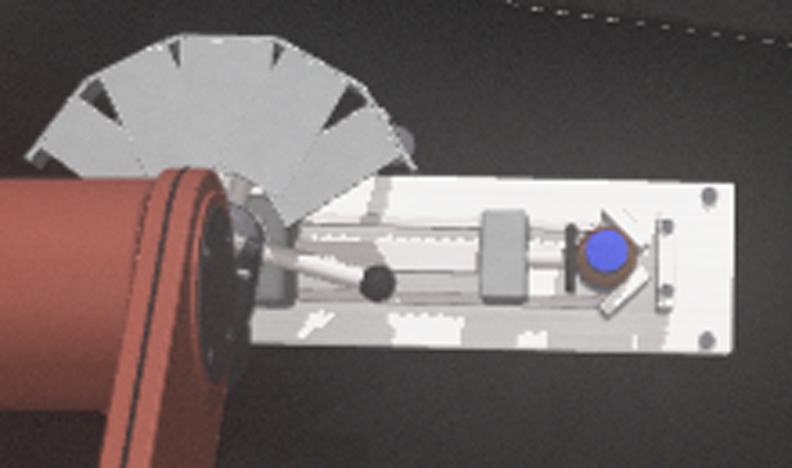

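```bash
python3 - <<'E'
from h import *
for a in (155,153.5,152,150.5):
    t,_=tight(a,settle=.3)
    if t>.96: break
E
```

```text
155.0 t=32.44 Ft=14.32 Mz=0.15 tau=[0.922 0.888 0.875 0.902] mean 0.897 ang=174.3
153.5 t=32.99 Ft=14.86 Mz=0.11 tau=[0.953 0.911 0.828 0.902] mean 0.898 ang=172.9
152.0 t=33.54 Ft=16.88 Mz=0.08 tau=[0.957 0.871 0.982 0.984] mean 0.948 ang=171.4
150.5 t=34.09 Ft=15.72 Mz=0.05 tau=[0.975 1.024 0.942 0.884] mean 0.956 ang=170.1
```

```bash
python3 - <<'E'
from h import *
P,o,_,_=fp(164); move_l([*P,.068],feed=.05,rotation=o); showforce()
move_l([*P,.2],feed=.2)
movep([.33,.30,.3],o); hold(.3); showforce()
for n,(a,b,c,d_) in (("top",(155,285,120,340)),("scene",(140,340,150,390))):
    p,d=get_image(n); cv2.imwrite(f"pics/{n}9.png",cv2.resize(p[a:b,c:d_,::-1],None,fx=3,fy=3,interpolation=cv2.INTER_CUBIC))
    im=p.astype(int); m=((im[...,2]>130)&(im[...,0]<90)).astype(np.uint8)
    k,l,st,ce=cv2.connectedComponentsWithStats(m)
    for i in range(1,k):
        w=ray(n,ce[i],.081)
        if st[i,4]>20 and np.hypot(*(w[:2]-SEAT))<.06: print(n,ce[i],w.round(4))
E
```

```text
34.52 [0.4569 0.0629 0.0681] [-0.09  0.36 -1.05] 0.0001
36.74 [0.3304 0.2993 0.2996] [-0.08 -0.12 -0.52] 0.0004
scene [276.47524752 234.86138614] [ 0.5089 -0.1414  0.081 ]
```

View pics/top9.png

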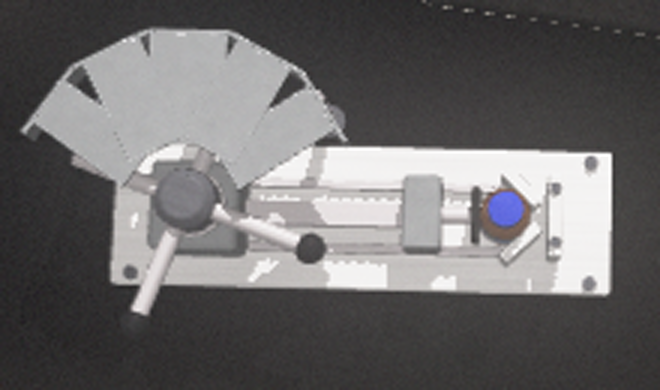

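View pics/scene9.png

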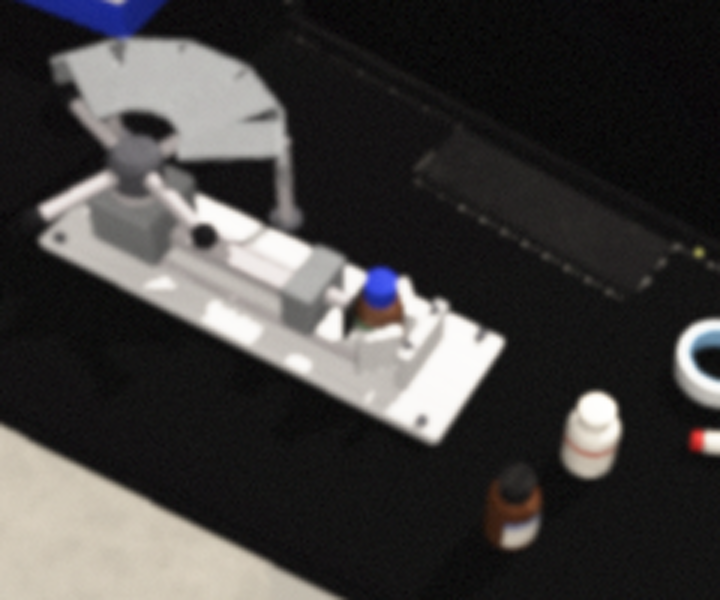

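```bash
python3 -c "
from plant import *
job_done(); print(observe()['time_s'])"
```

```text
the job is handed in; nothing more can be done
the job is handed in; nothing more can be done
```

The tall bottle is clamped upright in the V at an estimated 24 N, and I handed the job in at about 37 s on the robot's clock. No verdict was reported.

**What I did:** I found everything in the two camera views. I set the bottle down about 17 mm short of the V seat and let go. Then I wound the capstan with the shut fingers: one spoke about 110°, then the next about 50° with small steps at the end.

**Clamp load:** I felt it as torque on the capstan, which rose from about 0.60 N m turning freely to about 0.955 N m. By the 0.15 N m per 10 N rule that gives 24 N. Single readings scattered by about ±0.06 N m, so the estimate could be off by about 4 N.

**Last checks:**
- **Bottle position:** the scene camera put the cap at (0.509, -0.141), about 2.5 mm from my seat estimate of (0.5105, -0.1395). The reading was the same before and after I let go of the spoke.
- **Other bottles:** in the last scene picture they stand where they were, by eye; I did not measure them again.
- **Robot:** it was clear of everything, with tool force about 0.5 N.

**What failed or disagreed:**
- **Cameras:** the two differ by about 2–3 mm in y.
- **Top view:** the cap mask gave no cap position in the top camera after placing. I only checked by eye there.
- **Cap readout while tightening:** it was wrong for a few steps, showing y around -0.168, because the colour mask picked up other blue pixels. I corrected it by isolating the cap's own blob.

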